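Find the rattling case and hold it up for inspection

ROBOT

A 6-joint arm with a two-finger parallel gripper is mounted at the origin on a cart in front of the work surface, level with it; the furniture and walls round the work are solid. World frame = base frame: x ahead of the robot, y to its left, z up, the work surface at z = 0. Lengths are in m, angles in rad, forces in N, time in s.
With the tool pointing down it reaches from about 0.275 to 0.975 m from the base axis. Payload 8.4 kg.
Tool frame: the origin (TCP) lies on the centre line of the jaws, within the pads' length; the fingertips stand r.nose_length ahead of it and the grasp point (between the pads) lies 8 mm behind it (r.nose_length is the distance from the TCP to the fingertips, in m); z points along the fingers, y is the line along which they close (so a half turn about z gives the same grasp; the last joint's range is limited). The gripper opens to 92 mm and grips with 3 to 60 N. Pads are 20 mm wide; open, the fingers measure 128 mm over their backs; the gripper's body (75 mm by 189 mm) begins 69 mm behind the grasp point.
Start: joints at [1.1, 0.353, 1.633, -0, 1.155, -0.002], TCP at [0.282, 0.558, 0.226] pointing down, gripper open.
Joint ranges: [-2.63, 2.63], [-0.92, 2.1], [0.06, 2.66], [-1.3, 4.44], [0, 2.69], [-3.02, 3.02]. Speed limits (rad/s): [2.22, 2.22, 2.79, 3.14, 3.14, 3.14].

INTERFACE

Orientations are given as a rotation vector (axis times angle).
In Python, from rig import r gives the robot as it stands.
- The arm moves only by the tool drive_tool, never from a script. Its argument "moves" is a list of rows, each a list of 7 numbers: the shift along the tool's x, y, z in mm, then the turn, a rotation vector about the tool's x, y, z in degrees, then the opening, from -1 (shut) to 1 (fully open), so that 0 is half open. A call has 1 to 10 rows; each row is the pose to reach, as a shift and turn from the pose commanded when the call began, along the tool's axes at that moment; what a row does not reach only later rows make up. A row lasts 1/10 s, in which the tool goes at most 50 mm and 8.59 degrees, less where a joint would pass 70% of its speed; a pose out of reach is approached as far as the arm can. A call with a gripper value outside its range is refused whole. The fingers move at their own pace and stop on an object; the grip force is fixed at half the most. Time passes only in rows, so rows that repeat a pose let the fingers close. It gives the time, the measured TCP pose, the force, the opening and the grip force at its end, in the units of the state.
- r.sense(): the state, without advancing time (a new reading comes with each control period).
- r.snapshot(name): name is "side" or "top"; returns the picture (400x640x3 uint8, blue, green, red); there is no depth.
- r.camera_model(name): a dict with "K" (3x3 intrinsics, pixels), "cam_to_world" (4x4, takes a point from camera to world coordinates). Camera axes: x right, y up, looking along -z (the intrinsics and any distortion apply to the point x, -y, -z); pixel columns grow to the right and rows downward; lengths in m; the calibration is good to about 2 mm. A picture is of the moment at which its call begins. camera_model takes no time and is no camera call.
- r.hand_in(): hands the job in; it is judged then, once.
Trained networks look in the newest picture that a camera, given by its name, has taken for a name from the list of things; names that differ only in an ending like _2 or _b are one class to them, and where a whole thing is asked for, a point or a joint stands for the part that bears it (a point fixed in the world has none). Each returns a list of dicts, best first, with "score" (0 to 1); they miss things now and then, are a little off and sometimes report something else, mostly with a low value. They report only what shows in the picture. A call takes as long as a camera call.
- r.boxes_of(camera, name): "uv" ([column, row] in pixels, amid what is visible of it).
The state is a dict: "clock": time; "joints": joint angles; "joint_velocities": joint speeds; "joint_torque": joint torques, N m; "position": TCP position; "tool_rot": TCP orientation; "ft_force": force on the tool from outside, world axes, zero at the start; "ft_torque": the same for the moment, N m; "width": finger opening in m; "grasp_force": force on a finger pad.
Only numpy, scipy, OpenCV 4.12 (cv2) and the standard library are available. Lean on these libraries where they do the work, as an engineer would, in place of code of your own. Each camera call takes 0.05 s, during which the arm holds its last target. There are 200 camera calls.

TASK

One of the three sealed blue cases in the rack has a block loose inside: lift them straight up out of their slots, one at a time, and rock each lengthways in the air, one end well down and then the other, to feel whether its block runs to and fro. Put a sound case back fully home in a slot; when you have the rattling one, hold it out level over the middle of the round orange pad, about 18 cm above the worktop, and finish still holding it there, keeping still. At the end the other two stand in the rack, and the tools and things round about are left alone.

Things in the scene. Friction and masses are not known exactly. Their poses are not given: they have to be found in the camera images.
- case_a: One of three identical sealed blue cases with black seal line and steel latches, 112 x 24 x 80 mm (x, y, z), about 0.4 kg (varies, so weight tells nothing), standing on a 24 mm wide edge in a rack slot. Origin: centre of its underside; x along its length, y across its flat 24 mm faces (grip here from above), z up.
- case_b: One of three identical sealed blue cases with black seal line and steel latches, 112 x 24 x 80 mm (x, y, z), about 0.4 kg (varies, so weight tells nothing), standing on a 24 mm wide edge in a rack slot. Origin: centre of its underside; x along its length, y across its flat 24 mm faces (grip here from above), z up.
- case_c: One of three identical sealed blue cases with black seal line and steel latches, 112 x 24 x 80 mm (x, y, z), about 0.4 kg (varies, so weight tells nothing), standing on a 24 mm wide edge in a rack slot. Origin: centre of its underside; x along its length, y across its flat 24 mm faces (grip here from above), z up.
- case_a_load (a joint): Shift (m) of the 0.2 kg block inside case_a from the case's middle, along the case's x; starts at 0. Bedded fast in a sound case (within 0.001). In the one faulty case it slides 0.036 either way: held by friction while level, it runs to the low end when tipped lengthways over 12 degrees and stays there once level, moving the balance by 0.14 N m about y from end to end.
- case_b_load (a joint): Shift (m) of the 0.2 kg block inside case_b from the case's middle, along the case's x; starts at 0. Bedded fast in a sound case (within 0.001). In the one faulty case it slides 0.036 either way: held by friction while level, it runs to the low end when tipped lengthways over 12 degrees and stays there once level, moving the balance by 0.14 N m about y from end to end.
- case_c_load (a joint): Shift (m) of the 0.2 kg block inside case_c from the case's middle, along the case's x; starts at 0. Bedded fast in a sound case (within 0.001). In the one faulty case it slides 0.036 either way: held by friction while level, it runs to the low end when tipped lengthways over 12 degrees and stays there once level, moving the balance by 0.14 N m about y from end to end.
- rack: Fixed grey rack standing on a silver unit (rack underside 47 mm above the worktop), base plate 138 x 190 x 6 mm, 3 slots along its x at y = -74, 0, +74 mm, each 30 mm wide, 120 mm long (3 mm play at each case face, 4 mm at each end). Guides rise 18 mm straight above the plate, then flare outwards to 27 mm above it. Origin: centre of the underside; a case fully home stands 6 mm above it, its x along the rack's x.
- pad: Fixed round orange hand-over pad, 72 mm across, 4 mm thick, on the worktop to the right of the rack, near the end of the computer screen. A tall open shelf unit stands behind rack and pad (boards from 0.37 m up, front corner posts): come and go on the robot's side of it. Origin: centre of its underside.
- screwdriver: Screwdriver with a red handle, 155 mm long, lying on the worktop; leave it alone. Origin: its middle.
- cutters: Side cutters with red handles, 132 mm long, lying on the worktop; leave them alone. Origin: their middle.
- black_tape: Roll of black tape, 62 mm across, 19 mm high; leave it alone. Origin: centre of its underside.
- mouse: Blue and black computer mouse, 108 x 60 x 37 mm; leave it alone. Origin: centre of its underside.
- multimeter: Yellow and black hand multimeter, 150 x 74 x 44 mm, lying flat; leave it alone. Origin: centre of its underside.

How it is judged:
By the outcome, as a careful person would: the job done as asked, in the order asked, and still so for the second after the job is handed in, while the arm keeps its last pose, push and grip.
It also fails if it takes over 72 s, if anything falls off the work surface, if the arm or the gripper's body presses on something with over 40 N, if the wrist force passes 120 N, or if a joint passes its speed limit or range.

## Working session

There is one attempt and no reset: what is moved stays moved. The work goes in short steps, Python scripts to look and compute and a tool call to move; the robot and the scene stay as the last step left them, time stands still between calls to the robot, and variables do not carry over. Pictures are saved under pics/ and viewed, at most 10 in all, crops included, and the job is handed in when it is done.

Besides the shell and the picture viewer there is one more tool, called by a JSON object that holds its "method" and its "body", one argument or row to a line. drive_tool: Moves the arm, as the interface text tells. Its arguments: {"type":"object","properties":{"moves":{"type":"array"}},"required":["moves"]}

```bash
mkdir -p pics && ls
cat > h.py <<'E'
import numpy as np, cv2
from rig import r
from scipy.spatial.transform import Rotation as R
def ray(cam,uv):
    m=r.camera_model(cam);K=np.array(m["K"]);T=np.array(m["cam_to_world"])
    d=np.linalg.inv(K)@[uv[0],uv[1],1.]; d=T[:3,:3]@(d*[1,-1,-1]); return T[:3,3],d
def at_z(cam,uv,z):
    o,d=ray(cam,uv); return o+d*(z-o[2])/d[2]
def proj(cam,P):
    m=r.camera_model(cam);K=np.array(m["K"]);T=np.linalg.inv(np.array(m["cam_to_world"]))
    p=T[:3,:3]@np.array(P)+T[:3,3]; p=K@(p*[1,-1,-1]); return p[:2]/p[2]
def tri(uv1,uv2):
    o1,d1=ray("side",uv1);o2,d2=ray("top",uv2)
    A=np.c_[d1,-d2];s=np.linalg.lstsq(A,o2-o1,rcond=None)[0]
    a=o1+d1*s[0];b=o2+d2*s[1];return (a+b)/2,np.linalg.norm(a-b)
E
python3 - <<'E'
from h import *
for c in ("side","top"):
    im=r.snapshot(c);cv2.imwrite(f"pics/{c}0.png",im)
    m=r.camera_model(c);print(c,np.round(m["K"],1).tolist(),np.round(m["cam_to_world"],3).tolist(),[k for k in m])
    for n in ("case_a","rack","pad"):
        print(n,[(np.round(b["uv"],1).tolist(),round(b["score"],2)) for b in r.boxes_of(c,n)])
s=r.sense();print({k:np.round(v,3).tolist() for k,v in s.items()},r.nose_length)
E
```

```text
pics
side [[440.7, 0.0, 323.2], [0.0, 440.7, 196.8], [0.0, 0.0, 1.0]] [[-0.972, 0.119, -0.205, 0.152], [-0.236, -0.539, 0.809, 1.183], [-0.015, 0.834, 0.551, 0.898], [0.0, 0.0, 0.0, 1.0]] ['K', 'cam_to_world']
case_a [([311.0, 190.8], 0.76), ([306.3, 180.8], 0.71), ([302.5, 168.8], 0.49)]
rack [([304.4, 200.8], 0.72), ([386.3, 171.0], 0.39)]
pad []
top [[439.4, 0.0, 319.3], [0.0, 439.4, 202.2], [0.0, 0.0, 1.0]] [[-0.029, 0.974, -0.226, 0.186], [-1.0, -0.028, 0.008, 0.013], [0.001, 0.226, 0.974, 1.262], [0.0, 0.0, 0.0, 1.0]] ['K', 'cam_to_world']
case_a [([351.8, 186.1], 0.93), ([349.6, 154.2], 0.71), ([377.6, 181.8], 0.68), ([325.6, 198.3], 0.6), ([436.8, 262.2], 0.52)]
rack [([348.9, 195.0], 0.76)]
pad [([408.1, 167.2], 0.65)]
{'clock': 0.4, 'joints': [1.1, 0.353, 1.634, -0.0, 1.155, -0.002], 'joint_velocities': [0.001, -0.001, -0.001, 0.0, -0.001, -0.001], 'joint_torque': [-0.001, -59.316, -33.416, 0.07, 0.018, -0.0], 'position': [0.282, 0.557, 0.225], 'tool_rot': [-0.73, -3.056, 0.0], 'ft_force': [-0.408, -0.147, 0.645], 'ft_torque': [0.003, 0.015, -0.042], 'grasp_force': 0.0, 'width': 0.092} 0.011
```

Run:
```python
import cv2
a=cv2.imread("pics/side0.png");b=cv2.imread("pics/top0.png")
cv2.imwrite("pics/v1.png",cv2.resize(b[110:260,240:440],(800,600),interpolation=cv2.INTER_CUBIC))
```

```text
(no output)
```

View pics/top0.png

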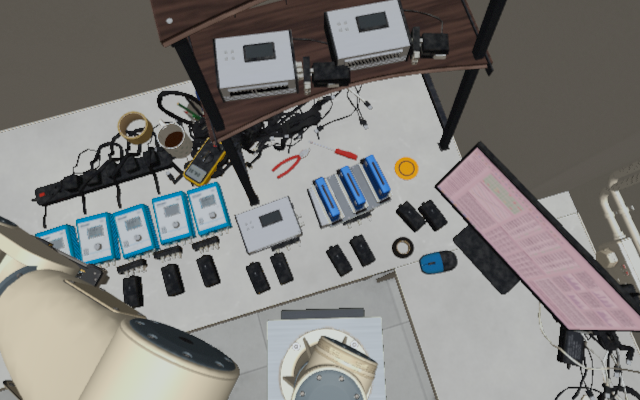

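View pics/side0.png

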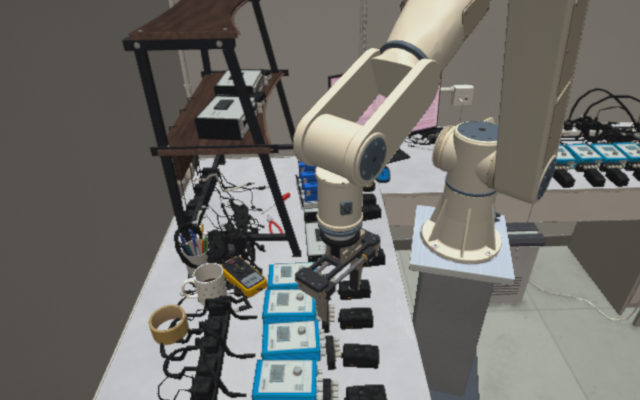

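```bash
sleep 1
```

```text
(no output)
```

View pics/v1.png

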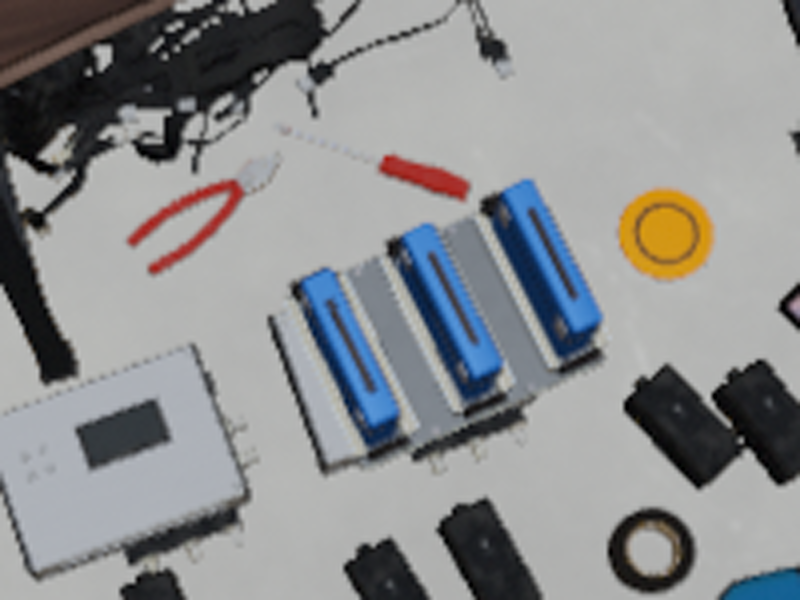

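The three cases' top seal lines are at about (328,191), (353,184) and (378,173) in the top image, and the pad at (406,168). A front shelf post stands at (250,200). I'll now fit the rack pose from the blue top faces.

```bash
cat > fit.py <<'E'
from h import *
def faces(im,x0=300,x1=395,y0=140,y1=230):
    hsv=cv2.cvtColor(im,cv2.COLOR_BGR2HSV)
    m=((hsv[...,0]>95)&(hsv[...,0]<120)&(hsv[...,1]>130)&(hsv[...,2]>150)).astype(np.uint8)
    z=np.zeros_like(m);z[y0:y1,x0:x1]=m[y0:y1,x0:x1]
    z=cv2.morphologyEx(z,cv2.MORPH_CLOSE,np.ones((3,3)))
    n,l,st,c=cv2.connectedComponentsWithStats(z)
    out=[]
    for i in range(1,n):
        if st[i,4]<60: continue
        pts=np.argwhere(l==i)[:,::-1].astype(float)
        P=np.array([at_z("top",p,0.133)[:2] for p in pts]).astype(np.float32)
        out.append((st[i,4],cv2.minAreaRect(P*1000)))
    return out
if __name__=="__main__":
    im=cv2.imread("pics/top0.png")
    for a,f in faces(im): print(a,f)
    crop=im[140:230,300:395]; hsv=cv2.cvtColor(crop,cv2.COLOR_BGR2HSV)
    for l in (( (328,191)),(353,184),(378,173)): print(at_z("top",l,0.133))
    # seal line ends from crop
    for e in [((330,300),(374,390)),((428,252),(476,343)),((530,210),(577,297))]:
        p=[at_z("top",(q[0]/4+240-.375,q[1]/4+110-.375),0.133)[:2] for q in e]
        d=p[0]-p[1];print(np.round((p[0]+p[1])/2,4),np.degrees(np.arctan2(d[1],d[0])))
    print("pad",at_z("top",(666/4+240,234/4+110),0.004), "boxpad",at_z("top",(408.1,167.2),0.004))
    print("post base L",at_z("top",(255,202),0),"post R",at_z("top",(445,148),0))
    print("equip box top", at_z("top",(302,232),.06),at_z("top",(288,197),.06))
E
python3 fit.py
```

```text
298 ((522.8031005859375, -155.433837890625), (108.25446319580078, 19.648778915405273), 22.624847412109375)
325 ((493.78375244140625, -87.19285583496094), (108.39484405517578, 21.641080856323242), 23.377626419067383)
321 ((463.9574890136719, -17.70568084716797), (109.41790008544922, 21.579471588134766), 22.48878288269043)
[ 0.47805313 -0.02068339  0.133     ]
[ 0.49535142 -0.08786663  0.133     ]
[ 0.52391378 -0.15623078  0.133     ]
[ 0.465  -0.0192] 23.50508331182164
[ 0.4956 -0.0868] 24.502031217746826
[ 0.5241 -0.1561] 24.328264669655137
pad [ 0.57403151 -0.26163517  0.004     ] boxpad [ 0.57795354 -0.26672748  0.004     ]
post base L [0.48521956 0.19153509 0.        ] post R [ 0.63679635 -0.3841887   0.        ]
equip box top [0.38207606 0.0529411  0.06      ] [0.48276096 0.09027271 0.06      ]
```

Run:
```python
from h import *
for uv in [(218,137),(240,125),(300,92),(340,88),(420,73),(450,70),(488,72)]:
    print(uv,np.round(at_z("top",uv,.37),3), np.round(at_z("top",uv,.40),3))
# candidate posts: project vertical lines
for b in [(.485,.19),(.637,-.384)]:
    print([np.round(proj("top",(*b,z))).tolist() for z in (0,.2,.37,.6)],[np.round(proj("side",(*b,z))).tolist() for z in (0,.2,.37,.6)])
# target: above left slot
s=r.sense();M=R.from_rotvec(s["tool_rot"]).as_matrix();p=s["position"]
yaw=np.radians(23.1);cx=np.array([np.cos(yaw),np.sin(yaw),0]);cy=np.array([-np.sin(yaw),np.cos(yaw),0])
T=np.c_[cx*-1, cy*1,[0,0,-1]]; T2=np.c_[cx, -cy,[0,0,-1]]
print(np.linalg.det(T2))
for q in (T,T2): print("turn",np.degrees(R.from_matrix(M.T@q).as_rotvec()))
print("shift",1000*M.T@(np.array([.4646,-.0187,.26])-p), M.round(3).tolist())
```

```text
(218, 137) [0.544 0.219 0.37 ] [0.532 0.212 0.4  ]
(240, 125) [0.57  0.172 0.37 ] [0.557 0.167 0.4  ]
(300, 92) [0.645 0.041 0.37 ] [0.629 0.04  0.4  ]
(340, 88) [ 0.652 -0.048  0.37 ] [ 0.636 -0.046  0.4  ]
(420, 73) [ 0.683 -0.229  0.37 ] [ 0.666 -0.22   0.4  ]
(450, 70) [ 0.689 -0.296  0.37 ] [ 0.672 -0.286  0.4  ]
(488, 72) [ 0.681 -0.381  0.37 ] [ 0.665 -0.368  0.4  ]
[[256.0, 202.0], [244.0, 184.0], [231.0, 163.0], [204.0, 118.0]] [[299.0, 253.0], [296.0, 199.0], [293.0, 146.0], [287.0, 58.0]]
[[445.0, 148.0], [467.0, 121.0], [492.0, 90.0], [543.0, 26.0]] [[303.0, 161.0], [301.0, 116.0], [299.0, 74.0], [296.0, 9.0]]
1.0
turn [-1.40573359e-02 -3.83766339e-03 -4.99593944e+01]
turn [-4.65371025e-03  1.70465102e-02  1.30040605e+02]
shift [-422.89807736 -431.70762828  -34.41312045] [[-0.892, 0.452, -0.0], [0.452, 0.892, -0.0], [-0.0, -0.0, -1.0]]
```

Run:
```python
import cv2
a=cv2.imread("pics/side0.png")
cv2.imwrite("pics/v2.png",cv2.resize(cv2.imread("pics/top0.png")[0:200,200:500],(800,533),interpolation=cv2.INTER_CUBIC))
```

```text
(no output)
```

View pics/v2.png

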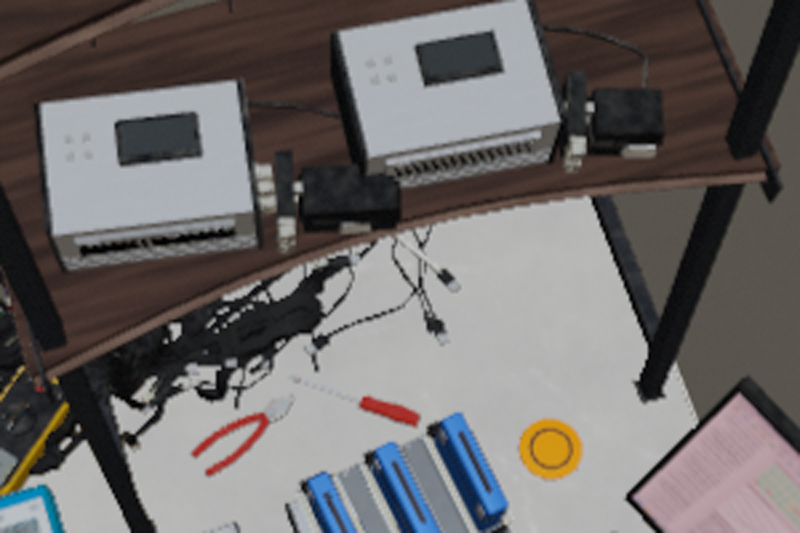

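The shelf board's edge bows back to x≈0.65 over the rack. The front posts, at crop (130,520) and (650,390), stay clear of the rack and the pad. I'll go to the rack on the robot's side.

{"method": "drive_tool", "body": {
  "moves": [
    [-218,-346,-35,0,0,70,0],
    [-218,-346,-35,0,0,70,0],
    [-218,-346,-35,0,0,70,0],
    [-218,-346,-35,0,0,70,0],
    [-218,-346,-35,0,0,70,0],
    [-218,-346,-35,0,0,70,0],
    [-218,-346,-35,0,0,70,0],
    [-218,-346,-35,0,0,70,0],
    [-218,-346,-35,0,0,70,0],
    [-218,-346,-35,0,0,70,0]
  ]
}}

```text
clock: 1.4
position: [0.3209, 0.1494, 0.261]
tool_rot: [2.353, 2.081, 0.002]
ft_force: [0.5, 0.0, -0.9]
width: 0.0457
grasp_force: 0.0
```

```bash
cat > go.py <<'E'
import sys
from h import *
YAW=23.1
def frame(yaw=YAW,pitch=0):
    a=np.radians(yaw);cx=np.array([np.cos(a),np.sin(a),0]);cy=np.array([-np.sin(a),np.cos(a),0])
    return np.c_[cx,-cy,[0,0,-1]]@R.from_rotvec([0,np.radians(pitch),0]).as_matrix()
def go(P,yaw=YAW,pitch=0):
    s=r.sense();M=R.from_rotvec(s["tool_rot"]).as_matrix()
    print("shift",np.round(1000*M.T@(np.array(P)-s["position"]),1),"turn",np.round(np.degrees(R.from_matrix(M.T@frame(yaw,pitch)).as_rotvec()),2))
if __name__=="__main__":
    s=r.sense();print({k:np.round(s[k],3).tolist() for k in ("clock","position","joints","ft_force","ft_torque","width","grasp_force")})
    v=[float(x) for x in sys.argv[1:]]
    if v: go(v[:3],*(v[3:]))
E
python3 go.py .4646 -.0187 .22
```

```text
{'clock': 1.4, 'position': [0.321, 0.149, 0.261], 'joints': [0.431, -0.139, 2.111, 0.0, 1.167, 0.554], 'ft_force': [0.455, 0.04, -0.927], 'ft_torque': [0.001, 0.023, -0.044], 'width': 0.046, 'grasp_force': 0.0}
shift [-149.3  163.1   41.1] turn [ 4.000e-02 -8.000e-02  5.989e+01]
```

{"method": "drive_tool", "body": {
  "moves": [
    [-149,163,41,0,0,59.9,0],
    [-149,163,41,0,0,59.9,0],
    [-149,163,41,0,0,59.9,0],
    [-149,163,41,0,0,59.9,0],
    [-149,163,41,0,0,59.9,0],
    [-149,163,41,0,0,59.9,0],
    [-149,163,41,0,0,59.9,0],
    [-149,163,41,0,0,59.9,0],
    [-149,163,41,0,0,59.9,0]
  ]
}}

```text
clock: 2.3
position: [0.465, -0.0157, 0.2193]
tool_rot: [-3.075, -0.643, 0.0]
ft_force: [0.3, 0.3, -0.0]
width: 0.0462
grasp_force: 0.0
```

```bash
python3 go.py .4646 -.0187 .102
python3 - <<'E'
from h import *
im=r.snapshot("side");cv2.imwrite("pics/side1.png",im)
im2=r.snapshot("top")
a=cv2.resize(im[100:250,220:420],(400,300),interpolation=cv2.INTER_CUBIC);b=cv2.resize(im2[110:260,250:450],(400,300),interpolation=cv2.INTER_CUBIC)
cv2.imwrite("pics/v3.png",np.hstack([a,b]))
E
```

```text
{'clock': 2.3, 'position': [0.465, -0.016, 0.219], 'joints': [-0.037, 0.109, 1.969, 0.0, 1.064, 1.121], 'ft_force': [0.316, 0.318, -0.017], 'ft_torque': [-0.009, 0.124, 0.028], 'width': 0.046, 'grasp_force': 0.0}
shift [ -1.6   2.6 117.3] turn [-0.02  0.01  0.54]
```

View pics/v3.png

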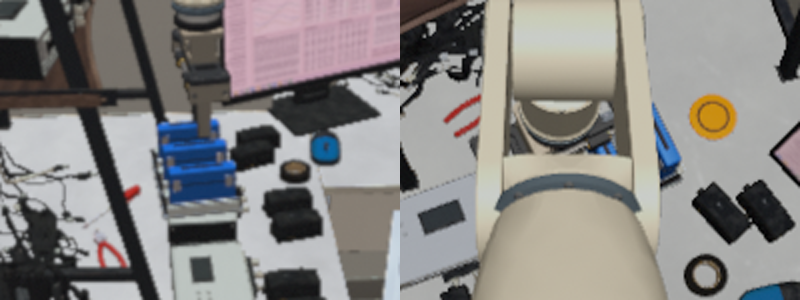

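The side crop shows the fingers centred over the near (left) case, which spans crop (165–237, 175). Descending now.

{"method": "drive_tool", "body": {
  "moves": [
    [0,0,40,0,0,0,0],
    [0,0,65,0,0,0,0],
    [0,0,65,0,0,0,0]
  ]
}}

```text
clock: 2.7
position: [0.4624, -0.0165, 0.1521]
tool_rot: [-3.075, -0.637, 0.008]
ft_force: [-0.1, -0.3, 0.7]
width: 0.0459
grasp_force: 0.0
```

```bash
python3 go.py .4646 -.0187 .102
```

```text
{'clock': 2.7, 'position': [0.462, -0.016, 0.152], 'joints': [-0.039, 0.197, 2.038, 0.0, 0.912, 1.123], 'ft_force': [-0.099, -0.265, 0.729], 'ft_torque': [-0.029, 0.203, -0.032], 'width': 0.046, 'grasp_force': 0.0}
shift [ 1.4  3.  50.1] turn [-0.13  0.27  0.31]
```

{"method": "drive_tool", "body": {
  "moves": [
    [1,3,30,0,0,0.3,0],
    [1,3,50,0,0,0.3,0],
    [1,3,50,0,0,0.3,0],
    [1,3,50,0,0,0.3,0]
  ]
}}

```text
clock: 3.1
position: [0.4673, -0.0192, 0.1057]
tool_rot: [3.078, 0.626, 0.001]
ft_force: [0.2, -1.5, -0.4]
width: 0.0464
grasp_force: 0.0
```

```bash
python3 go.py .4646 -.0187 .102
```

```text
{'clock': 3.1, 'position': [0.467, -0.019, 0.106], 'joints': [-0.044, 0.275, 2.068, 0.0, 0.798, 1.125], 'ft_force': [0.183, -1.464, -0.408], 'ft_torque': [0.007, 0.087, 0.008], 'width': 0.046, 'grasp_force': 0.0}
shift [-2.3 -1.5  3.7] turn [ 0.01 -0.03 -0.1 ]
```

{"method": "drive_tool", "body": {
  "moves": [
    [-2,-1,2,0,0,0,0],
    [-2,-1,2,0,0,0,-1],
    [-2,-1,2,0,0,0,-1],
    [-2,-1,2,0,0,0,-1],
    [-2,-1,2,0,0,0,-1],
    [-2,-1,2,0,0,0,-1]
  ]
}}

```text
clock: 3.7
position: [0.4647, -0.0192, 0.1031]
tool_rot: [3.079, 0.625, 0.001]
ft_force: [-1.4, 0.5, 7.7]
width: 0.024
grasp_force: 30.0
```

```bash
python3 go.py .4646 -.0187 .21
```

```text
{'clock': 3.7, 'position': [0.465, -0.019, 0.103], 'joints': [-0.045, 0.276, 2.075, 0.0, 0.79, 1.126], 'ft_force': [-1.433, 0.491, 7.683], 'ft_torque': [0.11, 0.393, -0.011], 'width': 0.024, 'grasp_force': 30.001}
shift [   0.2   -0.5 -106.9] turn [ 0.01 -0.03 -0.16]
```

{"method": "drive_tool", "body": {
  "moves": [
    [0,0,-15,0,0,0,-1],
    [0,0,-45,0,0,0,-1],
    [0,0,-80,0,0,0,-1],
    [0,0,-115,0,0,0,-1],
    [-25,0,-115,0,0,0,-1],
    [-55,0,-115,0,0,0,-1],
    [-80,0,-115,0,0,0,-1],
    [-80,0,-115,0,0,0,-1],
    [-80,0,-115,0,0,0,-1],
    [-80,0,-115,0,0,0,-1]
  ]
}}

```text
clock: 4.7
position: [0.3915, -0.0503, 0.2176]
tool_rot: [3.079, 0.625, 0.001]
ft_force: [-0.1, 0.4, -3.6]
width: 0.0236
grasp_force: 30.0
```

```bash
python3 go.py .4646 -.0187 .21
```

```text
{'clock': 4.7, 'position': [0.392, -0.05, 0.218], 'joints': [-0.132, -0.01, 2.1, 0.0, 1.051, 1.039], 'ft_force': [-0.098, 0.373, -3.591], 'ft_torque': [-0.003, 0.11, -0.019], 'width': 0.024, 'grasp_force': 29.998}
shift [79.6 -0.6  7.7] turn [ 0.01 -0.03 -0.16]
```

{"method": "drive_tool", "body": {
  "moves": [
    [0,0,0,0,8,0,-1],
    [0,0,0,0,16,0,-1],
    [0,0,0,0,25,0,-1],
    [0,0,0,0,25,0,-1],
    [0,0,0,0,25,0,-1],
    [0,0,0,0,25,0,-1],
    [0,0,0,0,25,0,-1],
    [0,0,0,0,25,0,-1]
  ]
}}

```text
clock: 5.5
position: [0.3915, -0.0502, 0.2178]
tool_rot: [-2.926, -0.596, -0.648]
ft_force: [0.1, 0.1, -4.9]
width: 0.0239
grasp_force: 30.0
```

```bash
python3 go.py .4646 -.0187 .21
```

```text
{'clock': 5.5, 'position': [0.391, -0.05, 0.218], 'joints': [-0.403, -0.185, 2.333, 0.469, 0.738, 0.456], 'ft_force': [0.115, 0.098, -4.85], 'ft_torque': [-0.199, 0.568, 0.018], 'width': 0.024, 'grasp_force': 29.999}
shift [68.9 -0.4 40.7] turn [ 2.000e-02 -2.497e+01 -8.000e-02]
```

{"method": "drive_tool", "body": {
  "moves": [
    [0,0,0,0,-8,0,-1],
    [0,0,0,0,-16,0,-1],
    [0,0,0,0,-25,0,-1],
    [0,0,0,0,-25,0,-1],
    [0,0,0,0,-25,0,-1],
    [0,0,0,0,-25,0,-1],
    [0,0,0,0,-25,0,-1],
    [0,0,0,0,-25,0,-1]
  ]
}}

```text
clock: 6.3
position: [0.39, -0.0508, 0.2176]
tool_rot: [-3.079, -0.623, -0.002]
ft_force: [0.2, 0.3, -3.3]
width: 0.0236
grasp_force: 30.0
```

```bash
python3 go.py
```

```text
{'clock': 6.3, 'position': [0.39, -0.051, 0.218], 'joints': [-0.134, -0.013, 2.103, 0.001, 1.051, 1.037], 'ft_force': [0.194, 0.302, -3.281], 'ft_torque': [-0.046, 0.099, -0.03], 'width': 0.024, 'grasp_force': 29.999}
```

{"method": "drive_tool", "body": {
  "moves": [
    [0,0,0,0,-8,0,-1],
    [0,0,0,0,-16,0,-1],
    [0,0,0,0,-25,0,-1],
    [0,0,0,0,-25,0,-1],
    [0,0,0,0,-25,0,-1],
    [0,0,0,0,-25,0,-1],
    [0,0,0,0,-25,0,-1],
    [0,0,0,0,-25,0,-1]
  ]
}}

```text
clock: 7.1
position: [0.3903, -0.0507, 0.2184]
tool_rot: [2.927, 0.593, -0.645]
ft_force: [-0.5, -0.8, -4.2]
width: 0.0238
grasp_force: 30.0
```

```bash
python3 go.py
```

```text
{'clock': 7.1, 'position': [0.39, -0.051, 0.218], 'joints': [0.009, 0.243, 1.885, -0.163, 1.42, 1.238], 'ft_force': [-0.477, -0.817, -4.167], 'ft_torque': [0.101, -0.31, 0.039], 'width': 0.024, 'grasp_force': 29.999}
```

{"method": "drive_tool", "body": {
  "moves": [
    [0,0,0,0,8,0,-1],
    [0,0,0,0,16,0,-1],
    [0,0,0,0,25,0,-1],
    [0,0,0,0,25,0,-1],
    [0,0,0,0,25,0,-1],
    [0,0,0,0,25,0,-1],
    [0,0,0,0,25,0,-1],
    [0,0,0,0,25,0,-1]
  ]
}}

```text
clock: 7.9
position: [0.3913, -0.0501, 0.2172]
tool_rot: [-3.078, -0.626, 0.003]
ft_force: [0.8, -0.1, -4.0]
width: 0.0236
grasp_force: 30.0
```

```bash
python3 go.py
```

```text
{'clock': 7.9, 'position': [0.391, -0.05, 0.217], 'joints': [-0.131, -0.008, 2.099, -0.0, 1.052, 1.039], 'ft_force': [0.781, -0.133, -4.013], 'ft_torque': [-0.066, 0.233, 0.039], 'width': 0.024, 'grasp_force': 29.999}
```

```bash
cat > avg.py <<'E'
from h import *
cy=np.array([-.392,.92,0]);a=[];f=[]
for i in range(8):
    r.snapshot("top");s=r.sense();a.append(np.dot(cy,s["ft_torque"]));f.append(s["ft_force"][2])
print("Ty %.3f sd %.3f  Fz %.2f"%(np.mean(a),np.std(a),np.mean(f)),s["clock"],np.round(a,2))
E
python3 avg.py
```

```text
Ty 0.204 sd 0.024  Fz -4.14 8.3 [0.17 0.23 0.23 0.24 0.19 0.18 0.19 0.2 ]
```

{"method": "drive_tool", "body": {
  "moves": [
    [0,0,0,0,8,0,-1],
    [0,0,0,0,16,0,-1],
    [0,0,0,0,25,0,-1],
    [0,0,0,0,25,0,-1],
    [0,0,0,0,25,0,-1],
    [0,0,0,0,25,0,-1],
    [0,0,0,0,8,0,-1],
    [0,0,0,0,0,0,-1],
    [0,0,0,0,0,0,-1],
    [0,0,0,0,0,0,-1]
  ]
}}

```text
clock: 9.3
position: [0.3948, -0.0494, 0.2185]
tool_rot: [3.075, 0.63, -0.002]
ft_force: [0.1, -0.1, -4.1]
width: 0.0239
grasp_force: 30.0
```

```bash
python3 avg.py; python3 go.py .4646 -.0187 .21
```

```text
Ty 0.100 sd 0.033  Fz -3.94 9.7 [0.06 0.17 0.08 0.13 0.08 0.09 0.1  0.09]
{'clock': 9.7, 'position': [0.39, -0.051, 0.218], 'joints': [-0.134, -0.013, 2.103, 0.001, 1.051, 1.037], 'ft_force': [-0.139, -0.511, -3.589], 'ft_torque': [0.013, 0.099, 0.007], 'width': 0.024, 'grasp_force': 29.999}
shift [81.2 -0.6  7.7] turn [-0.01 -0.06 -0.23]
```

{"method": "drive_tool", "body": {
  "moves": [
    [0,0,0,0,-8,0,-1],
    [0,0,0,0,-16,0,-1],
    [0,0,0,0,-25,0,-1],
    [0,0,0,0,-30,0,-1],
    [0,0,0,0,-30,0,-1],
    [0,0,0,0,-30,0,-1],
    [0,0,0,0,-16,0,-1],
    [0,0,0,0,-8,0,-1],
    [0,0,0,0,0,0,-1],
    [0,0,0,0,0,0,-1]
  ]
}}

```text
clock: 10.7
position: [0.3889, -0.051, 0.2187]
tool_rot: [3.079, 0.622, 0.014]
ft_force: [-0.3, -0.7, -3.6]
width: 0.0237
grasp_force: 30.0
```

```bash
python3 - <<'E'
from rig import r
for i in range(4): r.snapshot("side")
E
python3 avg.py; python3 go.py .4646 -.0187 .21
```

```text
Ty 0.189 sd 0.025  Fz -4.06 11.3 [0.2  0.19 0.14 0.21 0.19 0.21 0.16 0.21]
{'clock': 11.3, 'position': [0.391, -0.05, 0.217], 'joints': [-0.131, -0.009, 2.1, -0.0, 1.052, 1.039], 'ft_force': [-0.311, -0.016, -4.123], 'ft_torque': [-0.045, 0.213, 0.02], 'width': 0.024, 'grasp_force': 29.999}
shift [80.1 -0.2  7.1] turn [-0.03  0.07 -0.13]
```

{"method": "drive_tool", "body": {
  "moves": [
    [0,0,0,0,8,0,-1],
    [0,0,0,0,16,0,-1],
    [0,0,0,0,25,0,-1],
    [0,0,0,0,30,0,-1],
    [0,0,0,0,30,0,-1],
    [0,0,0,0,30,0,-1],
    [0,0,0,0,16,0,-1],
    [0,0,0,0,8,0,-1],
    [0,0,0,0,0,0,-1],
    [0,0,0,0,0,0,-1]
  ]
}}

```text
clock: 12.3
position: [0.3926, -0.0511, 0.2191]
tool_rot: [3.073, 0.622, -0.005]
ft_force: [0.1, 0.7, -4.7]
width: 0.0238
grasp_force: 30.0
```

```bash
python3 - <<'E'
from rig import r
for i in range(4): r.snapshot("side")
E
python3 avg.py; python3 go.py .4646 -.0187 .21
```

```text
Ty 0.103 sd 0.028  Fz -3.83 12.9 [0.1  0.14 0.05 0.12 0.08 0.13 0.11 0.09]
{'clock': 12.9, 'position': [0.39, -0.051, 0.218], 'joints': [-0.134, -0.012, 2.102, 0.0, 1.051, 1.038], 'ft_force': [-0.585, 0.306, -4.566], 'ft_torque': [0.0, 0.097, 0.049], 'width': 0.024, 'grasp_force': 29.999}
shift [80.9 -0.8  7.9] turn [ 0.01 -0.06 -0.23]
```

The swing of about 0.09 N m repeats, but it is short of 0.14 and the arm shows some hysteresis. I'll put this one back and compare it with the middle case.

{"method": "drive_tool", "body": {
  "moves": [
    [40,0,0,0,0,0,-1],
    [80,0,0,0,0,0,-1],
    [80,0,0,0,0,0,-1],
    [80,0,40,0,0,0,-1],
    [80,0,60,0,0,0,-1],
    [80,0,60,0,0,0,-1],
    [80,0,60,0,0,0,-1]
  ]
}}

```text
clock: 13.6
position: [0.4642, -0.0195, 0.158]
tool_rot: [-3.079, -0.624, 0.001]
ft_force: [-0.0, -0.4, -3.6]
width: 0.0238
grasp_force: 30.0
```

```bash
python3 go.py .4647 -.0192 .103
```

```text
{'clock': 13.6, 'position': [0.464, -0.019, 0.158], 'joints': [-0.045, 0.189, 2.032, 0.0, 0.921, 1.126], 'ft_force': [-0.006, -0.428, -3.555], 'ft_torque': [-0.01, 0.115, 0.064], 'width': 0.024, 'grasp_force': 29.999}
shift [ 0.6 -0.  55. ] turn [-0.01  0.02 -0.18]
```

{"method": "drive_tool", "body": {
  "moves": [
    [0,0,15,0,0,0,-1],
    [0,0,30,0,0,0,-1],
    [0,0,45,0,0,0,-1],
    [0,0,52,0,0,0,-1],
    [0,0,54,0,0,0,-1],
    [0,0,54,0,0,0,-1]
  ]
}}

```text
clock: 14.2
position: [0.465, -0.0193, 0.1044]
tool_rot: [3.079, 0.624, 0.002]
ft_force: [0.1, 0.2, -2.9]
width: 0.0239
grasp_force: 30.0
```

```bash
python3 go.py .4647 -.0192 .103
```

```text
{'clock': 14.2, 'position': [0.465, -0.019, 0.104], 'joints': [-0.045, 0.274, 2.074, 0.0, 0.793, 1.126], 'ft_force': [0.054, 0.219, -2.947], 'ft_torque': [-0.043, 0.104, -0.007], 'width': 0.024, 'grasp_force': 29.999}
shift [-0.2 -0.2  1.4] turn [ 0.03 -0.06 -0.17]
```

{"method": "drive_tool", "body": {
  "moves": [
    [0,0,2,0,0,0,-1],
    [0,0,2,0,0,0,-1],
    [0,0,2,0,0,0,0],
    [0,0,2,0,0,0,0],
    [0,0,2,0,0,0,0],
    [0,0,2,0,0,0,0],
    [0,0,-40,0,0,0,0],
    [0,0,-75,0,0,0,0],
    [0,0,-75,0,0,0,0]
  ]
}}

```text
clock: 15.1
position: [0.4673, -0.0193, 0.1826]
tool_rot: [3.077, 0.624, 0.011]
ft_force: [0.3, -0.2, -0.8]
width: 0.0455
grasp_force: 0.0
```

```bash
python3 go.py .4936 -.0868 .18
```

```text
{'clock': 15.1, 'position': [0.467, -0.019, 0.183], 'joints': [-0.045, 0.155, 2.008, 0.0, 0.972, 1.126], 'ft_force': [0.251, -0.238, -0.819], 'ft_torque': [-0.056, 0.175, 0.061], 'width': 0.045, 'grasp_force': 0.0}
shift [-2.1 72.4  2.8] turn [ 0.18 -0.37 -0.16]
```

{"method": "drive_tool", "body": {
  "moves": [
    [0,37,0,0,0,-0.1,0],
    [0,73.5,0,0,0,-0.1,0],
    [0,73.5,0,0,0,-0.1,0],
    [0,73.5,0,0,0,-0.1,0],
    [0,73.5,0,0,0,-0.1,0],
    [0,73.5,0,0,0,-0.1,0]
  ]
}}

```text
clock: 15.7
position: [0.4925, -0.0861, 0.1782]
tool_rot: [-3.078, -0.629, 0.001]
ft_force: [-0.3, 0.7, 0.4]
width: 0.0459
grasp_force: 0.0
```

```bash
python3 go.py .4936 -.0868 .103
python3 - <<'E'
from h import *
im=r.snapshot("side");cv2.imwrite("pics/v4.png",cv2.resize(im[130:240,250:400],(750,550),interpolation=cv2.INTER_CUBIC))
E
```

```text
{'clock': 15.7, 'position': [0.492, -0.086, 0.178], 'joints': [-0.176, 0.215, 1.943, 0.0, 0.985, 0.992], 'ft_force': [-0.344, 0.746, 0.408], 'ft_torque': [0.069, 0.191, 0.004], 'width': 0.046, 'grasp_force': 0.0}
shift [ 0.8  1.1 75.2] turn [-0.03  0.04 -0.01]
```

View pics/v4.png

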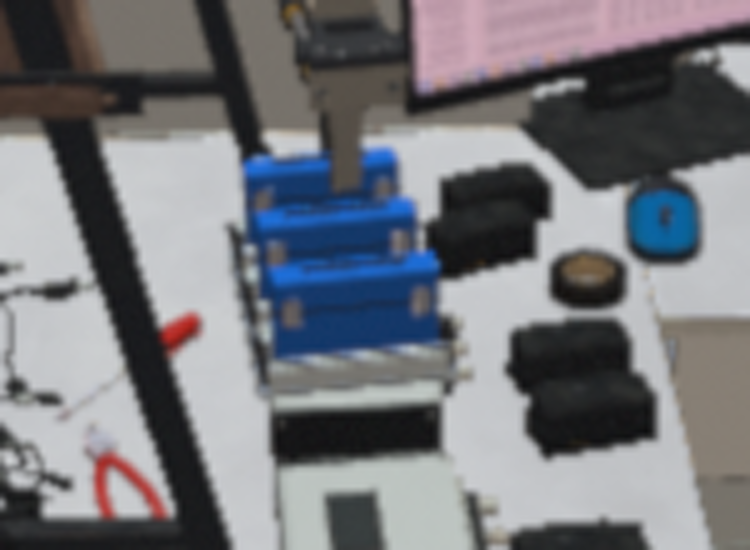

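The left case stands home and level, with its lower edge at crop (355,350). The fingers are over the middle case. Going down to grip it.

{"method": "drive_tool", "body": {
  "moves": [
    [1,0.5,40,0,0,0,0],
    [1,0.5,75,0,0,0,0],
    [1,0.5,75,0,0,0,0],
    [1,0.5,75,0,0,0,0],
    [1,0.5,75,0,0,0,-1],
    [1,0.5,75,0,0,0,-1],
    [1,0.5,75,0,0,0,-1],
    [1,0.5,75,0,0,0,-1],
    [1,0.5,75,0,0,0,-1]
  ]
}}

```text
clock: 16.65
position: [0.495, -0.0871, 0.1048]
tool_rot: [3.078, 0.627, 0.003]
ft_force: [-0.4, 0.6, 7.8]
width: 0.0237
grasp_force: 30.0
```

```bash
python3 go.py .4936 -.0868 .103
```

```text
{'clock': 16.65, 'position': [0.495, -0.087, 0.105], 'joints': [-0.177, 0.322, 1.998, 0.0, 0.819, 0.991], 'ft_force': [-0.393, 0.619, 7.785], 'ft_torque': [0.215, 0.301, 0.141], 'width': 0.024, 'grasp_force': 29.988}
shift [-1.2 -0.8  1.8] turn [ 0.06 -0.1  -0.05]
```

{"method": "drive_tool", "body": {
  "moves": [
    [0,0,-15,0,0,0,-1],
    [0,0,-45,0,0,0,-1],
    [0,0,-80,0,0,0,-1],
    [0,0,-115,0,0,0,-1],
    [-25,0,-115,0,0,0,-1],
    [-55,0,-115,0,0,0,-1],
    [-80,0,-115,0,0,0,-1],
    [-80,0,-115,0,0,0,-1],
    [-80,0,-115,0,0,0,-1],
    [-80,0,-115,0,0,0,-1]
  ]
}}

```text
clock: 17.65
position: [0.4214, -0.1182, 0.2188]
tool_rot: [3.078, 0.627, 0.001]
ft_force: [-0.1, -0.7, -4.1]
width: 0.0236
grasp_force: 30.0
```

```bash
cat > m.sh <<'E'
python3 - <<'E'
from rig import r
for i in range(4): r.snapshot("side")
E
python3 avg.py; python3 go.py
E
sh m.sh
```

```text
Ty 0.148 sd 0.032  Fz -4.02 18.25 [0.15 0.14 0.11 0.15 0.17 0.12 0.13 0.22]
{'clock': 18.25, 'position': [0.421, -0.118, 0.219], 'joints': [-0.278, 0.062, 2.023, 0.0, 1.057, 0.891], 'ft_force': [-0.567, -0.754, -3.934], 'ft_torque': [-0.034, 0.221, 0.015], 'width': 0.024, 'grasp_force': 29.986}
```

{"method": "drive_tool", "body": {
  "moves": [
    [0,0,0,0,8,0,-1],
    [0,0,0,0,16,0,-1],
    [0,0,0,0,25,0,-1],
    [0,0,0,0,30,0,-1],
    [0,0,0,0,30,0,-1],
    [0,0,0,0,30,0,-1],
    [0,0,0,0,16,0,-1],
    [0,0,0,0,8,0,-1],
    [0,0,0,0,0,0,-1],
    [0,0,0,0,0,0,-1]
  ]
}}

```text
clock: 19.25
position: [0.423, -0.1196, 0.2208]
tool_rot: [3.07, 0.622, -0.006]
ft_force: [-0.4, 0.7, -4.1]
width: 0.0236
grasp_force: 30.0
```

```bash
sh m.sh
```

```text
Ty 0.143 sd 0.041  Fz -3.83 19.85 [0.19 0.15 0.17 0.15 0.05 0.11 0.16 0.17]
{'clock': 19.85, 'position': [0.42, -0.119, 0.219], 'joints': [-0.279, 0.061, 2.024, 0.0, 1.056, 0.891], 'ft_force': [0.362, -0.234, -4.452], 'ft_torque': [0.001, 0.188, -0.012], 'width': 0.024, 'grasp_force': 29.99}
```

{"method": "drive_tool", "body": {
  "moves": [
    [0,0,0,0,-8,0,-1],
    [0,0,0,0,-16,0,-1],
    [0,0,0,0,-25,0,-1],
    [0,0,0,0,-30,0,-1],
    [0,0,0,0,-30,0,-1],
    [0,0,0,0,-30,0,-1],
    [0,0,0,0,-16,0,-1],
    [0,0,0,0,-8,0,-1],
    [0,0,0,0,0,0,-1],
    [0,0,0,0,0,0,-1]
  ]
}}

```text
clock: 20.85
position: [0.4191, -0.119, 0.2201]
tool_rot: [3.078, 0.624, 0.014]
ft_force: [-0.8, 0.5, -3.4]
width: 0.0238
grasp_force: 30.0
```

```bash
sh m.sh; python3 go.py .4936 -.0868 .103
```

```text
Ty 0.138 sd 0.025  Fz -3.92 21.45 [0.1  0.14 0.16 0.13 0.16 0.17 0.09 0.16]
{'clock': 21.45, 'position': [0.421, -0.118, 0.218], 'joints': [-0.277, 0.063, 2.022, -0.0, 1.057, 0.891], 'ft_force': [-0.041, -0.233, -3.034], 'ft_torque': [0.007, 0.172, 0.007], 'width': 0.024, 'grasp_force': 29.99}
{'clock': 21.45, 'position': [0.421, -0.118, 0.218], 'joints': [-0.277, 0.063, 2.022, -0.0, 1.057, 0.891], 'ft_force': [-0.041, -0.233, -3.034], 'ft_torque': [0.007, 0.172, 0.007], 'width': 0.024, 'grasp_force': 29.99}
shift [ 7.930e+01 -1.000e-01  1.152e+02] turn [-0.03  0.05 -0.02]
```

The middle case is sound: 0.148, 0.143 and 0.138 N m. I'll put it back, then test the right one so that the verdict is certain.

{"method": "drive_tool", "body": {
  "moves": [
    [40,0,0,0,0,0,-1],
    [79.5,0,0,0,0,0,-1],
    [79.5,0,0,0,0,0,-1],
    [79.5,0,40,0,0,0,-1],
    [79.5,0,70,0,0,0,-1],
    [79.5,0,90,0,0,0,-1],
    [79.5,0,105,0,0,0,-1],
    [79.5,0,112,0,0,0,-1],
    [79.5,0,114,0,0,0,-1],
    [79.5,0,114,0,0,0,-1]
  ]
}}

```text
clock: 22.45
position: [0.4936, -0.0872, 0.1049]
tool_rot: [-3.078, -0.628, 0.001]
ft_force: [-0.3, -0.2, -4.6]
width: 0.0241
grasp_force: 30.0
```

```bash
python3 go.py .4936 -.0868 .103
```

```text
{'clock': 22.45, 'position': [0.494, -0.087, 0.105], 'joints': [-0.178, 0.322, 1.999, -0.0, 0.821, 0.991], 'ft_force': [-0.339, -0.223, -4.624], 'ft_torque': [-0.03, 0.131, 0.014], 'width': 0.024, 'grasp_force': 29.999}
shift [ 0.1 -0.3  1.9] turn [-0.01  0.03 -0.05]
```

{"method": "drive_tool", "body": {
  "moves": [
    [0,0,2,0,0,0,-1],
    [0,0,2,0,0,0,-1],
    [0,0,2,0,0,0,0],
    [0,0,2,0,0,0,0],
    [0,0,2,0,0,0,0],
    [0,0,-40,0,0,0,0],
    [0,0,-75,0,0,0,0],
    [0,35,-75,0,0,0,0],
    [0,73.5,-75,0,0,0,0],
    [0,73.5,-75,0,0,0,0]
  ]
}}

```text
clock: 23.45
position: [0.5247, -0.158, 0.1802]
tool_rot: [3.077, 0.624, 0.004]
ft_force: [-0.1, 0.0, -0.0]
width: 0.0458
grasp_force: 0.0
```

{"method": "drive_tool", "body": {
  "moves": [
    [0,0,0,0,0,0,0],
    [0,0,0,0,0,0,0],
    [0,0,0,0,0,0,0]
  ]
}}

```text
clock: 23.75
position: [0.5219, -0.1539, 0.1793]
tool_rot: [-3.078, -0.628, 0.001]
ft_force: [-0.6, -0.1, 0.0]
width: 0.046
grasp_force: 0.0
```

```bash
python3 go.py .5226 -.1549 .103
```

```text
{'clock': 23.75, 'position': [0.522, -0.154, 0.179], 'joints': [-0.29, 0.28, 1.851, 0.0, 1.011, 0.878], 'ft_force': [-0.628, -0.09, 0.031], 'ft_torque': [-0.074, 0.165, 0.031], 'width': 0.046, 'grasp_force': 0.0}
shift [ 0.3  1.2 76.3] turn [-0.04  0.04 -0.02]
```

{"method": "drive_tool", "body": {
  "moves": [
    [0,1,40,0,0,0,0],
    [0,1,75,0,0,0,0],
    [0,1,75,0,0,0,0],
    [0,1,75,0,0,0,0],
    [0,1,75,0,0,0,-1],
    [0,1,75,0,0,0,-1],
    [0,1,75,0,0,0,-1],
    [0,1,75,0,0,0,-1],
    [0,1,75,0,0,0,-1]
  ]
}}

```text
clock: 24.65
position: [0.5237, -0.1559, 0.1059]
tool_rot: [3.078, 0.627, 0.003]
ft_force: [-1.3, 0.9, 6.4]
width: 0.0236
grasp_force: 30.0
```

{"method": "drive_tool", "body": {
  "moves": [
    [0,0,-15,0,0,0,-1],
    [0,0,-45,0,0,0,-1],
    [0,0,-80,0,0,0,-1],
    [0,0,-115,0,0,0,-1],
    [-25,0,-115,0,0,0,-1],
    [-55,0,-115,0,0,0,-1],
    [-80,0,-115,0,0,0,-1],
    [-80,0,-115,0,0,0,-1],
    [-80,0,-115,0,0,0,-1],
    [-80,0,-115,0,0,0,-1]
  ]
}}

```text
clock: 25.65
position: [0.45, -0.1869, 0.2197]
tool_rot: [3.078, 0.627, 0.001]
ft_force: [0.4, 0.3, -4.3]
width: 0.0238
grasp_force: 30.0
```

{"method": "drive_tool", "body": {
  "moves": [
    [0,0,0,0,8,0,-1],
    [0,0,0,0,16,0,-1],
    [0,0,0,0,25,0,-1],
    [0,0,0,0,30,0,-1],
    [0,0,0,0,30,0,-1],
    [0,0,0,0,30,0,-1],
    [0,0,0,0,16,0,-1],
    [0,0,0,0,8,0,-1],
    [0,0,0,0,0,0,-1],
    [0,0,0,0,0,0,-1]
  ]
}}

```text
clock: 26.65
position: [0.4522, -0.1881, 0.2219]
tool_rot: [3.069, 0.623, -0.006]
ft_force: [-0.1, 1.6, -4.7]
width: 0.024
grasp_force: 30.0
```

```bash
sh m.sh
```

```text
Ty 0.151 sd 0.038  Fz -4.15 27.25 [0.14 0.16 0.17 0.23 0.1  0.13 0.16 0.12]
{'clock': 27.25, 'position': [0.449, -0.188, 0.22], 'joints': [-0.399, 0.142, 1.928, 0.0, 1.07, 0.771], 'ft_force': [-0.596, 0.235, -3.821], 'ft_torque': [-0.013, 0.12, -0.027], 'width': 0.024, 'grasp_force': 29.99}
```

{"method": "drive_tool", "body": {
  "moves": [
    [0,0,0,0,-8,0,-1],
    [0,0,0,0,-16,0,-1],
    [0,0,0,0,-25,0,-1],
    [0,0,0,0,-30,0,-1],
    [0,0,0,0,-30,0,-1],
    [0,0,0,0,-30,0,-1],
    [0,0,0,0,-16,0,-1],
    [0,0,0,0,-8,0,-1],
    [0,0,0,0,0,0,-1],
    [0,0,0,0,0,0,-1]
  ]
}}

```text
clock: 28.25
position: [0.4478, -0.188, 0.2214]
tool_rot: [3.077, 0.623, 0.014]
ft_force: [-0.6, 0.5, -4.5]
width: 0.0234
grasp_force: 30.0
```

```bash
sh m.sh; python3 go.py .5226 -.1549 .103
```

```text
Ty 0.130 sd 0.037  Fz -3.98 28.85 [0.19 0.15 0.13 0.1  0.16 0.07 0.12 0.13]
{'clock': 28.85, 'position': [0.45, -0.187, 0.219], 'joints': [-0.397, 0.144, 1.927, -0.0, 1.071, 0.771], 'ft_force': [0.081, -0.038, -4.128], 'ft_torque': [-0.021, 0.136, 0.02], 'width': 0.024, 'grasp_force': 29.99}
{'clock': 28.85, 'position': [0.45, -0.187, 0.219], 'joints': [-0.397, 0.144, 1.927, -0.0, 1.071, 0.771], 'ft_force': [0.081, -0.038, -4.128], 'ft_torque': [-0.021, 0.136, 0.02], 'width': 0.024, 'grasp_force': 29.99}
shift [ 79.8  -0.6 116.1] turn [-0.03  0.05 -0.01]
```

The right case is sound too (0.151 and 0.130 N m), so the left one is the rattler, swinging 0.10 to 0.20. Putting the right one back and going for the left.

{"method": "drive_tool", "body": {
  "moves": [
    [40,0,0,0,0,0,-1],
    [79.5,0,0,0,0,0,-1],
    [79.5,0,0,0,0,0,-1],
    [79.5,0,40,0,0,0,-1],
    [79.5,0,70,0,0,0,-1],
    [79.5,0,90,0,0,0,-1],
    [79.5,0,105,0,0,0,-1],
    [79.5,0,112,0,0,0,-1],
    [79.5,0,114,0,0,0,-1],
    [79.5,0,114,0,0,0,-1]
  ]
}}

```text
clock: 29.85
position: [0.5224, -0.1559, 0.1059]
tool_rot: [-3.078, -0.628, 0.001]
ft_force: [0.3, -0.2, -4.7]
width: 0.0242
grasp_force: 30.0
```

```bash
python3 go.py .5226 -.1549 .103
```

```text
{'clock': 29.85, 'position': [0.522, -0.156, 0.106], 'joints': [-0.293, 0.378, 1.906, -0.0, 0.858, 0.876], 'ft_force': [0.279, -0.22, -4.65], 'ft_torque': [-0.018, 0.17, 0.034], 'width': 0.024, 'grasp_force': 29.999}
shift [ 0.6 -0.9  2.9] turn [-0.01  0.02 -0.05]
```

{"method": "drive_tool", "body": {
  "moves": [
    [0,0,2,0,0,0,-1],
    [0,0,2,0,0,0,-1],
    [0,0,2,0,0,0,0],
    [0,0,2,0,0,0,0],
    [0,0,2,0,0,0,0],
    [0,0,-40,0,0,0,0],
    [0,0,-75,0,0,0,0],
    [0,-45,-75,0,0,0,0],
    [0,-95,-75,0,0,0,0],
    [0,-148.5,-75,0,0,0,0]
  ]
}}

```text
clock: 30.85
position: [0.4652, -0.0215, 0.1809]
tool_rot: [3.079, 0.625, 0.002]
ft_force: [0.3, 1.2, -0.0]
width: 0.046
grasp_force: 0.0
```

{"method": "drive_tool", "body": {
  "moves": [
    [0,0,0,0,0,0,0],
    [0,0,0,0,0,0,0],
    [0,0,0,0,0,0,0],
    [0,0,0,0,0,0,0]
  ]
}}

```text
clock: 31.25
position: [0.4664, -0.0235, 0.1806]
tool_rot: [3.078, 0.625, 0.0]
ft_force: [-1.0, 0.8, 1.1]
width: 0.0459
grasp_force: 0.0
```

```bash
python3 go.py .4647 -.0192 .103
```

```text
{'clock': 31.25, 'position': [0.466, -0.023, 0.181], 'joints': [-0.053, 0.16, 2.007, -0.0, 0.975, 1.117], 'ft_force': [-1.024, 0.833, 1.095], 'ft_torque': [-0.036, 0.055, 0.044], 'width': 0.046, 'grasp_force': 0.0}
shift [ 0.1 -4.6 77.6] turn [ 0.02 -0.01 -0.13]
```

{"method": "drive_tool", "body": {
  "moves": [
    [0,-4.5,40,0,0,0,0],
    [0,-4.5,76,0,0,0,0],
    [0,-4.5,76,0,0,0,0],
    [0,-4.5,76,0,0,0,0],
    [0,-4.5,76,0,0,0,-1],
    [0,-4.5,76,0,0,0,-1],
    [0,-4.5,76,0,0,0,-1],
    [0,-4.5,76,0,0,0,-1],
    [0,-4.5,76,0,0,0,-1]
  ]
}}

```text
clock: 32.15
position: [0.4649, -0.0185, 0.1058]
tool_rot: [3.078, 0.627, 0.003]
ft_force: [-0.3, -1.3, 7.2]
width: 0.0242
grasp_force: 30.0
```

{"method": "drive_tool", "body": {
  "moves": [
    [0,0,-15,0,0,0,-1],
    [0,0,-45,0,0,0,-1],
    [0,0,-80,0,0,0,-1],
    [0,0,-125,0,0,0,-1],
    [-40,0,-125,0,0,0,-1],
    [-80,0,-125,0,0,0,-1],
    [-80,0,-125,0,0,0,-1],
    [-80,0,-125,0,0,0,-1],
    [-80,0,-125,0,0,0,-1]
  ]
}}

```text
clock: 33.05
position: [0.391, -0.0495, 0.2299]
tool_rot: [3.078, 0.627, 0.002]
ft_force: [0.1, -0.3, -4.1]
width: 0.024
grasp_force: 30.0
```

```bash
sh m.sh; python3 go.py .575 -.2635 .23
python3 - <<'E'
from h import *
im=r.snapshot("top"); hsv=cv2.cvtColor(im,cv2.COLOR_BGR2HSV)
m=(hsv[...,0]>12)&(hsv[...,0]<28)&(hsv[...,1]>180)&(hsv[...,2]>150); m[:,:385]=0;m[:,430:]=0;m[:145]=0;m[190:]=0
q=np.argwhere(m)[:,::-1]; (c,rad)=cv2.minEnclosingCircle(q.astype(np.float32)); print(q.mean(0),c,rad,at_z("top",q.mean(0),.004),at_z("top",c,.004))
E
```

```text
Ty 0.132 sd 0.019  Fz -4.18 33.65 [0.13 0.15 0.15 0.11 0.1  0.15 0.15 0.12]
{'clock': 33.65, 'position': [0.39, -0.05, 0.23], 'joints': [-0.13, -0.027, 2.087, 0.0, 1.082, 1.038], 'ft_force': [0.572, -0.53, -4.51], 'ft_torque': [0.006, 0.135, 0.017], 'width': 0.024, 'grasp_force': 29.994}
{'clock': 33.65, 'position': [0.39, -0.05, 0.23], 'joints': [-0.13, -0.027, 2.087, 0.0, 1.082, 1.038], 'ft_force': [0.572, -0.53, -4.51], 'ft_torque': [0.006, 0.135, 0.017], 'width': 0.024, 'grasp_force': 29.994}
shift [ 86.2 269.1  -0.5] turn [-0.    0.01 -0.05]
[407.07894737 168.13815789] (406.5, 167.9375) 11.051295280456543 [ 0.57511102 -0.2634516   0.004     ] [ 0.57578797 -0.26176601  0.004     ]
```

The unrocked reading (0.132) doesn't settle it, and time is plentiful. I'll rock it again both ways.

{"method": "drive_tool", "body": {
  "moves": [
    [0,0,0,0,-8,0,-1],
    [0,0,0,0,-16,0,-1],
    [0,0,0,0,-25,0,-1],
    [0,0,0,0,-30,0,-1],
    [0,0,0,0,-30,0,-1],
    [0,0,0,0,-30,0,-1],
    [0,0,0,0,-16,0,-1],
    [0,0,0,0,-8,0,-1],
    [0,0,0,0,0,0,-1],
    [0,0,0,0,0,0,-1]
  ]
}}

```text
clock: 34.7
position: [0.3887, -0.0502, 0.2308]
tool_rot: [3.078, 0.625, 0.014]
ft_force: [-0.7, -1.1, -3.6]
width: 0.024
grasp_force: 30.0
```

```bash
sh m.sh
```

```text
Ty 0.205 sd 0.033  Fz -4.31 35.3 [0.15 0.19 0.21 0.22 0.27 0.21 0.17 0.22]
{'clock': 35.3, 'position': [0.39, -0.049, 0.229], 'joints': [-0.13, -0.026, 2.086, -0.0, 1.082, 1.038], 'ft_force': [0.381, -0.063, -3.5], 'ft_torque': [-0.049, 0.215, -0.009], 'width': 0.024, 'grasp_force': 29.999}
```

{"method": "drive_tool", "body": {
  "moves": [
    [0,0,0,0,8,0,-1],
    [0,0,0,0,16,0,-1],
    [0,0,0,0,25,0,-1],
    [0,0,0,0,30,0,-1],
    [0,0,0,0,30,0,-1],
    [0,0,0,0,30,0,-1],
    [0,0,0,0,16,0,-1],
    [0,0,0,0,8,0,-1],
    [0,0,0,0,0,0,-1],
    [0,0,0,0,0,0,-1]
  ]
}}

```text
clock: 36.3
position: [0.3932, -0.0504, 0.2316]
tool_rot: [3.07, 0.623, -0.005]
ft_force: [-0.3, 0.4, -4.6]
width: 0.0243
grasp_force: 30.0
```

```bash
sh m.sh; python3 go.py .575 -.2635 .23
```

```text
Ty 0.104 sd 0.034  Fz -4.05 36.9 [0.16 0.09 0.12 0.11 0.11 0.03 0.1  0.09]
{'clock': 36.9, 'position': [0.39, -0.05, 0.23], 'joints': [-0.132, -0.028, 2.088, 0.0, 1.081, 1.038], 'ft_force': [0.567, -0.333, -3.167], 'ft_torque': [-0.04, 0.084, 0.059], 'width': 0.024, 'grasp_force': 29.999}
{'clock': 36.9, 'position': [0.39, -0.05, 0.23], 'joints': [-0.132, -0.028, 2.088, 0.0, 1.081, 1.038], 'ft_force': [0.567, -0.333, -3.167], 'ft_torque': [-0.04, 0.084, 0.059], 'width': 0.024, 'grasp_force': 29.999}
shift [ 87.1 268.7  -0. ] turn [ 0.02 -0.05 -0.14]
```

Run:
```python
from h import *
print(tri((332,151),(437,185)))
for z in (.1,.15,.2,.25,.3): print(z,at_z("top",(437,185),z).round(3),at_z("top",(480,143),z+.33).round(3),at_z("top",(545,330),z).round(3))
```

```text
(array([ 0.49619762, -0.32298359,  0.09218763]), np.float64(0.0014301324180631696))
0.1 [ 0.495 -0.321  0.1  ] [ 0.492 -0.32   0.43 ] [ 0.106 -0.561  0.1  ]
0.15 [ 0.482 -0.306  0.15 ] [ 0.473 -0.3    0.48 ] [ 0.109 -0.536  0.15 ]
0.2 [ 0.468 -0.292  0.2  ] [ 0.455 -0.28   0.53 ] [ 0.113 -0.512  0.2  ]
0.25 [ 0.455 -0.278  0.25 ] [ 0.437 -0.26   0.58 ] [ 0.116 -0.487  0.25 ]
0.3 [ 0.442 -0.263  0.3  ] [ 0.418 -0.24   0.63 ] [ 0.12  -0.462  0.3  ]
```

The left case is the rattler: the 0.10 to 0.20 swing repeated four times, against 0.02 or less for the other two. The monitor's left edge stands at (0.495, -0.322) up to z≈0.43, so I'll approach the pad over the rack and not from the front.

{"method": "drive_tool", "body": {
  "moves": [
    [30,0,0,0,0,0,-1],
    [60,0,-3,0,0,0,-1],
    [87,0,-3,0,0,0,-1],
    [87,30,-3,0,0,0,-1],
    [87,65,-3,0,0,0,-1],
    [87,100,-3,0,0,0,-1],
    [87,135,-3,0,0,0,-1],
    [87,170,-3,0,0,0,-1],
    [87,190,-3,0,0,0,-1],
    [87,190,-3,0,0,0,-1]
  ]
}}

```text
clock: 37.9
position: [0.5453, -0.1928, 0.2324]
tool_rot: [3.079, 0.623, 0.001]
ft_force: [-0.2, 1.0, -3.9]
width: 0.024
grasp_force: 30.0
```

```bash
python3 go.py .575 -.263 .2325
python3 - <<'E'
from h import *
im=r.snapshot("side");im2=r.snapshot("top")
a=cv2.resize(im[40:215,230:430],(400,350),interpolation=cv2.INTER_CUBIC);b=cv2.resize(im2[85:260,300:500],(400,350),interpolation=cv2.INTER_CUBIC)
cv2.imwrite("pics/v5.png",np.hstack([a,b]))
E
```

```text
{'clock': 37.9, 'position': [0.545, -0.193, 0.232], 'joints': [-0.342, 0.274, 1.729, -0.0, 1.138, 0.829], 'ft_force': [-0.202, 0.972, -3.915], 'ft_torque': [0.025, 0.102, -0.046], 'width': 0.024, 'grasp_force': 29.999}
shift [ 0.  76.2  0. ] turn [ 0.04 -0.02 -0.21]
```

View pics/v5.png

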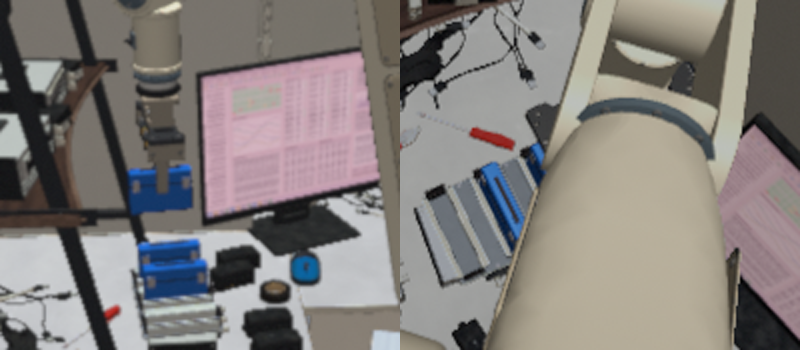

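The side crop shows the held case level at (160,190), the other two home in the rack at (172,265), and the wrist fork above the monitor's top. Doing the last stretch to the pad slowly.

{"method": "drive_tool", "body": {
  "moves": [
    [0,20,0,0,0,-0.1,-1],
    [0,40,0,0,0,-0.2,-1],
    [0,60,0,0,0,-0.2,-1],
    [0,72,0,0,0,-0.2,-1],
    [0,76,0,0,0,-0.2,-1],
    [0,76,0,0,0,-0.2,-1],
    [0,76,0,0,0,-0.2,-1],
    [0,76,0,0,0,-0.2,-1],
    [0,76,0,0,0,-0.2,-1]
  ]
}}

```text
clock: 38.9
position: [0.5743, -0.2598, 0.2327]
tool_rot: [-3.077, -0.633, -0.0]
ft_force: [-0.0, -0.3, -4.8]
width: 0.0236
grasp_force: 30.0
```

```bash
python3 go.py .575 -.263 .2325
python3 - <<'E'
from h import *
im=r.snapshot("side");im2=r.snapshot("top")
a=cv2.resize(im[40:215,230:430],(400,350),interpolation=cv2.INTER_CUBIC);b=cv2.resize(im2[85:260,300:500],(400,350),interpolation=cv2.INTER_CUBIC)
cv2.imwrite("pics/v6.png",np.hstack([a,b]))
print("pad px side",proj("side",(.575,-.263,.004)),"case centre expected",proj("side",(.575,-.263,.22)))
E
```

```text
{'clock': 38.9, 'position': [0.574, -0.26, 0.233], 'joints': [-0.427, 0.355, 1.614, 0.0, 1.173, 0.737], 'ft_force': [-0.032, -0.297, -4.756], 'ft_torque': [-0.047, 0.056, -0.031], 'width': 0.024, 'grasp_force': 29.999}
shift [-0.6  3.2  0.2] turn [-0.01 -0.    0.17]
pad px side [309.20565363 175.70392779] case centre expected [307.32766262 125.44818012]
```

View pics/v6.png

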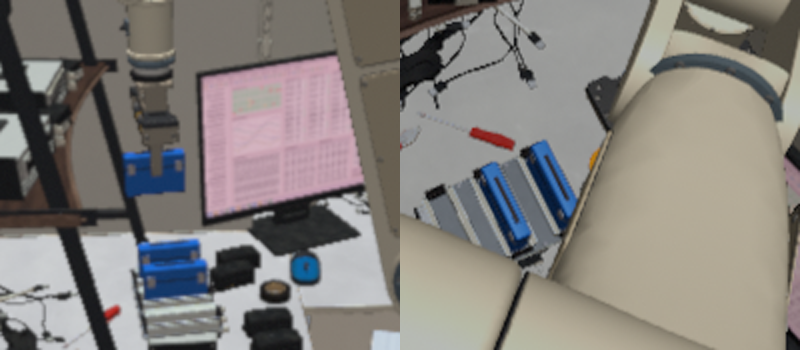

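The held case sits at side pixel (307,126), just where the pose over the pad predicts, and the other two stand home. I'll make one 3 mm trim, let it settle, and hand in.

{"method": "drive_tool", "body": {
  "moves": [
    [-0.5,3,0,0,0,0,-1],
    [-0.5,3,0,0,0,0,-1],
    [-0.5,3,0,0,0,0,-1],
    [-0.5,3,0,0,0,0,-1],
    [-0.5,3,0,0,0,0,-1],
    [-0.5,3,0,0,0,0,-1],
    [-0.5,3,0,0,0,0,-1],
    [-0.5,3,0,0,0,0,-1]
  ]
}}

```text
clock: 39.8
position: [0.5752, -0.2634, 0.2326]
tool_rot: [3.077, 0.633, 0.0]
ft_force: [-0.1, 0.3, -5.0]
width: 0.0237
grasp_force: 30.0
```

```bash
python3 go.py .575 -.263 .2325 && python3 -c "
from rig import r
print(r.hand_in())"
```

```text
{'clock': 39.8, 'position': [0.575, -0.263, 0.233], 'joints': [-0.432, 0.359, 1.609, -0.0, 1.174, 0.733], 'ft_force': [-0.077, 0.27, -5.039], 'ft_torque': [-0.078, 0.11, 0.009], 'width': 0.024, 'grasp_force': 29.999}
shift [-0.1 -0.4  0.1] turn [ 0.   -0.    0.14]
the job is handed in; nothing more can be done
None
```

Job handed in at 39.8 s: the rattling case, from the slot farthest from the pad, is held still and level over the pad with its underside about 18 cm up; the other two, which tested sound, stand home in the rack. Its balance swung about 0.10 N m each time (0.14 expected), against 0.02 or less for the others.

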